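Lock the retaining post in the worktop rail

ROBOT

A 7-joint arm with a two-finger parallel gripper is mounted at the origin on a cart in front of the work surface, level with it; the furniture and walls round the work are solid. World frame = base frame: x ahead of the robot, y to its left, z up, the work surface at z = 0. Lengths are in m, angles in rad, forces in N, time in s.
With the tool pointing down it reaches from about 0.4 to 0.85 m from the base axis. Payload 4.5 kg.
Tool frame: the origin (TCP) lies midway between the tips of the shut fingers; the grasp point (between the pads) lies 19 mm behind it; z points along the fingers, y is the line along which they close (so a half turn about z gives the same grasp; the last joint's range is limited). The gripper opens to 88 mm and grips with 3 to 60 N. Pads are 18 mm wide; open, the fingers measure 123 mm over their backs; the gripper's body (75 mm by 187 mm) begins 45 mm behind the grasp point.
Start: joints at [1.154, 0.689, -0.195, 1.565, 0.157, 0.902, -0.215], TCP at [0.272, -0.563, 0.239] pointing down, gripper open.
Joint ranges: [-3.01, 3.01], [-0.46, 2.08], [-1.47, 1.51], [0.13, 2.56], [-1, 4.14], [0.04, 2.09], [-2.66, 2.66]. Speed limits (rad/s): [2.57, 2.57, 3.14, 3.14, 3.14, 3.14, 3.14].

INTERFACE

Orientations are given as a unit quaternion [x, y, z, w].
In Python, from plant import r, eyes, finish_job gives the robot as it stands. The module is installed in compiled form; this text tells all that it offers.
- The arm moves only by the tool move_arm, never from a script. Its argument "motion" is a list of rows, each a list of 7 numbers: the shift along the tool's x, y, z in mm, then the turn, a rotation vector about the tool's x, y, z in degrees, then the closure, from 0 (fully open) to 1 (shut). A call has 1 to 5 rows; each row is the pose to reach, as a shift and turn from the pose commanded when the call began, along the tool's axes at that moment; what a row does not reach only later rows make up. A row lasts 1/8 s, in which the tool goes at most 62.5 mm and 10.7 degrees, less where a joint would pass 70% of its speed; a pose out of reach is approached as far as the arm can. A call with a gripper value outside its range is refused whole. The fingers move at their own pace and stop on an object; "newtons" is the grip in N (left out, the last holds). Time passes only in rows, so rows that repeat a pose let the fingers close. It gives the time, the measured TCP pose, the force, the opening and the grip force at its end, in the units of the state.
- r.get_state(): the state, without advancing time (a new reading comes with each control period).
- eyes.snapshot(name): name is "side" or "top"; returns a dict with "frame" (384x512x3 uint8, red, green, blue), "z_map" (384x512 float32, m along the optical axis (not along the pixel's ray), 0 where there is no reading), "intrinsics" (3x3 intrinsics, pixels), "world_to_cam" (4x4, takes a point from world to camera coordinates). Camera axes: x right, y down, z forward; pixel columns grow to the right and rows downward; lengths in m; the calibration is good to about 2 mm. A picture is of the moment at which its call begins.
- finish_job(): hands the job in; it is judged then, once.
The state is a dict: "clock": time; "q": joint angles; "qd": joint speeds; "joint_torque": joint torques, N m; "tool_pos": TCP position; "eef_rot": TCP orientation; "contact_force": force on the tool from outside, world axes, zero at the start; "moment": the same for the moment, N m; "opening": opening from 0.0 (shut) to 1.0 (fully open); "finger_force": force on a finger pad.
Only numpy, scipy, OpenCV 4.12 (cv2) and the standard library are available. Lean on these libraries where they do the work, as an engineer would, in place of code of your own. Each camera call takes 0.05 s, during which the arm holds its last target. There are 200 camera calls.

TASK

Take the retaining post out of its wooden stand and lock it in the slotted worktop rail: put its hammer head down through the slot, press it down against the rail's spring, turn it a quarter turn under the lips, then feel along the slot for the hidden pair of notches so that the head springs up into them, and let go of the post standing upright. Work gently, never forcing the post against the rail, and leave the jars and the tin behind the rail where they are.

Things in the scene. Friction and masses are not known exactly. Their poses are not given: they have to be found in the camera images.
- post: Retaining post, steel with a black flat grip, 92 mm tall, about 0.15 kg; starts upright in the stand. Origin: centre of the underside of its foot, z up along the post. Hammer head 14 (x) x 38 (y) x 7 mm high (z 0 to 7); shank 13 mm across; collar 34 mm across at z 20 to 26; grip above. Looks the same after a half turn.
- post_grip (a point): Centre of the post's flat grip, 62 mm above its foot. The grip is 14 mm thick (post x) by 44 mm broad (post y, in line with the head's long side), at z 36 to 92 of the post. Pinch it from above across the 14 mm.
- stand: Fixed wooden block 70 (x) x 90 (y) x 22 mm high with an upright hole 20 (x) x 44 mm (y) in which the post's head hangs 2 mm above the worktop; the collar rests on the block, so lift the post straight up by 30 mm or more. Origin: centre of the underside.
- rail: Fixed aluminium channel rail 56 (x) x 220 (y) x 32 mm high on screwed feet. Origin: centre of its underside; y along the slot, z up. Inside it is 46 mm wide, so the head can turn anywhere along it, and has 5 mm end caps. Pushing the post against it with 60 N or more counts as forcing (also a knock: touch it slowly).
- rail_slot (a point): Centre of the slot's mouth, on the rail's top (32 mm above the rail's origin). The slot is 18 mm wide along rail y. Lips 4 mm thick (rail z 28 to 32) flank it; under each, set back 2 mm, runs a strip 6 mm thick (z 22 to 28). Below z 22 the head turns freely and slides crosswise; post origin then at 15 mm or lower in the rail.
- rail_under (a point): Underside of the strips at the rail's middle (rail z 22). Both strips have one notch, 17 mm along y and 6 mm deep (up to the lips), facing each other. Its centre lies anywhere from -30 to 30 mm along y from here: not measured and hidden from above, to be felt for. In the notch the crosswise head rises: post origin 15 mm before, 21 mm after.
- rail_bar (a point): Rest height of the top of the sprung bar under the whole slot (rail z 23), at the rail's middle. It pushes up on the head: 7 N at rest, 0.4 N more per mm down; sinks up to 14 mm. Pressed fully down (post origin at 12 mm in the rail) the collar stops on the lips and the bar gives 11 N. In the notches it alone holds the post up.
- spice_jar_a: Spice jar with a red lid, 45 mm across, 106 mm tall, standing behind the rail; origin at the centre of its underside. Leave alone.
- spice_jar_b: Another spice jar with a red lid, 45 mm across, 106 mm tall, behind the rail; origin at the centre of its underside. Leave alone.
- tin: Low food tin, 86 mm across, 40 mm tall, behind the rail; origin at the centre of its underside. Leave alone.
Things that resemble listed ones, but are neither listed nor needed, are in the scene too. Of the things shaped like the rail, the aluminium one is meant.

How it is judged:
On the way, in this order (a step that is already met when the one before it is completed fails the run):
1. the head is down through the slot, in line with it, and pressed against the spring to below the strips under the lips (z of post in the frame of rail below 0.0165 m and angle between the y axis of post and the y axis of rail, either way round below 0.35 rad and x of post in the frame of rail between -0.006 and 0.006 m and y of post in the frame of rail between -0.09 and 0.09 m), for 0.1 s.
2. the head is turned crosswise beneath the lips (z of post in the frame of rail below 0.0175 m and angle between the y axis of post and the y axis of rail, either way round above 1.2 rad and x of post in the frame of rail between -0.006 and 0.006 m and y of post in the frame of rail between -0.09 and 0.09 m), for 0.1 s.
At the end, for the whole second after the job is handed in: The released post rests upright (0.1 rad) in the rail, head square across the slot (0.27 rad), within 6 mm of its middle line and 50 mm of the rail's middle, sprung up into the notches (origin 19.2 to 22.8 mm above the rail's underside); jars and tin within 20 mm of their starts (z of post in the frame of rail between 0.0192 and 0.0228 m and angle between the y axis of post and the y axis of rail, either way round above 1.3 rad and x of post in the frame of rail between -0.006 and 0.006 m and y of post in the frame of rail between -0.05 and 0.05 m and angle between post's own z axis and vertical below 0.1 rad and linear speed of post below 0.02 m/s and distance of each of spice_jar_a, spice_jar_b, tin from where it was at the start of the episode below 0.02 m); the robot touches nothing.
It fails at once if the post is pushed against the rail with 60 N or more (contact force between post and rail above 60 N).
It fails at once if a jar or the tin is moved 20 mm or more (distance of any of spice_jar_a, spice_jar_b, tin from where it was at the start of the episode above 0.02 m).
It also fails if it takes over 72 s, if anything falls off the work surface, if the arm or the gripper's body presses on something with over 40 N, if the wrist force passes 120 N, or if a joint passes its speed limit or range.

## Working session

There is one attempt and no reset: what is moved stays moved. The work goes in short steps, Python scripts to look and compute and a tool call to move; the robot and the scene stay as the last step left them, time stands still between calls to the robot, and variables do not carry over. Pictures are saved under pics/ and viewed, at most 10 in all, crops included, and the job is handed in when it is done.

Besides the shell and the picture viewer there is one more tool, called after "Request:" as name([rows], argument=value, ...), one row to a line, values as JSON. move_arm: Moves the arm, as the interface text tells. Its arguments: {"type":"object","properties":{"motion":{"type":"array","items":{"type":"array","items":{"type":"number"}}},"newtons":{"type":"number"}},"required":["motion"]}

```bash
mkdir -p pics; cat > h.py <<'E'
from plant import r, eyes, finish_job
import numpy as np, cv2
from scipy.spatial.transform import Rotation as R
def snap(n):
    s=eyes.snapshot(n); K=s["intrinsics"]; T=s["world_to_cam"]; z=s["z_map"]
    v,u=np.mgrid[:384,:512]
    P=np.stack([(u-K[0,2])/K[0,0]*z,(v-K[1,2])/K[1,1]*z,z,np.ones_like(z)],-1)
    W=P@np.linalg.inv(T).T
    s["W"]=W[...,:3]; s["W"][z==0]=np.nan
    return s
def save(s,name,box=None,k=1):
    f=s["frame"]
    if box: f=f[box[1]:box[3],box[0]:box[2]]
    cv2.imwrite("pics/"+name,cv2.resize(f[...,::-1],None,fx=k,fy=k,interpolation=cv2.INTER_CUBIC))
def ray(s,u,v,h):
    T=np.linalg.inv(s["world_to_cam"]);d=T[:3,:3]@np.linalg.inv(s["intrinsics"])@[u,v,1];o=T[:3,3]
    return o+d*(h-o[2])/d[2]
E
python3 - <<'E'
from h import *
st=r.get_state();print(st)
a=snap("top");b=snap("side")
cv2.imwrite("pics/a.png",np.vstack([a["frame"],b["frame"]])[...,::-1][:, :])
im=cv2.imread("pics/a.png");cv2.imwrite("pics/a.png",np.hstack([im[:384],im[384:]])[:, :]) 
cv2.imwrite("pics/top.png",cv2.resize(a["frame"],(800,600))[...,::-1]);cv2.imwrite("pics/side.png",cv2.resize(b["frame"],(800,600))[...,::-1])
for s in(a,b):print(np.linalg.inv(s["world_to_cam"]).round(3),s["intrinsics"])
E
```

```text
{'clock': 0.0, 'q': array([ 1.1537974 ,  0.68997268, -0.19450608,  1.56639603,  0.15732406,
        0.90251409, -0.21506231]), 'qd': array([ 2.18175357e-04, -6.14609113e-04, -7.05803227e-04,  7.60785197e-04,
        3.85681191e-04,  6.77824915e-05, -9.96264314e-04]), 'joint_torque': array([-8.10947877e-04, -5.27576745e+01, -1.26721054e+00, -1.53431797e+01,
       -5.27002453e-02,  6.59472644e-03,  1.74045458e-04]), 'tool_pos': array([ 0.27195651, -0.561991  ,  0.23790305]), 'eef_rot': array([ 9.74689121e-01,  2.23562562e-01, -2.92461812e-04, -9.01726943e-04]), 'contact_force': array([-0.54102903,  0.12161399, -0.00433217]), 'moment': array([-0.02312048,  0.02647031, -0.00809031]), 'finger_force': 0.0, 'opening': 1.0001260657931481}
[[-2.300e-02 -9.830e-01  1.820e-01  3.940e-01]
 [-1.000e+00  2.400e-02  1.000e-03 -9.100e-02]
 [-5.000e-03 -1.820e-01 -9.830e-01  1.005e+00]
 [ 0.000e+00  0.000e+00  0.000e+00  1.000e+00]] [[356.69288943   0.         254.56160919]
 [  0.         356.69288943 195.80611968]
 [  0.           0.           1.        ]]
[[ 0.992 -0.065  0.109  0.44 ]
 [-0.126 -0.4    0.908 -1.109]
 [-0.015 -0.914 -0.405  0.512]
 [ 0.     0.     0.     1.   ]] [[390.0427214    0.         256.3744841 ]
 [  0.         390.0427214  199.48784298]
 [  0.           0.           1.        ]]
```

View pics/top.png

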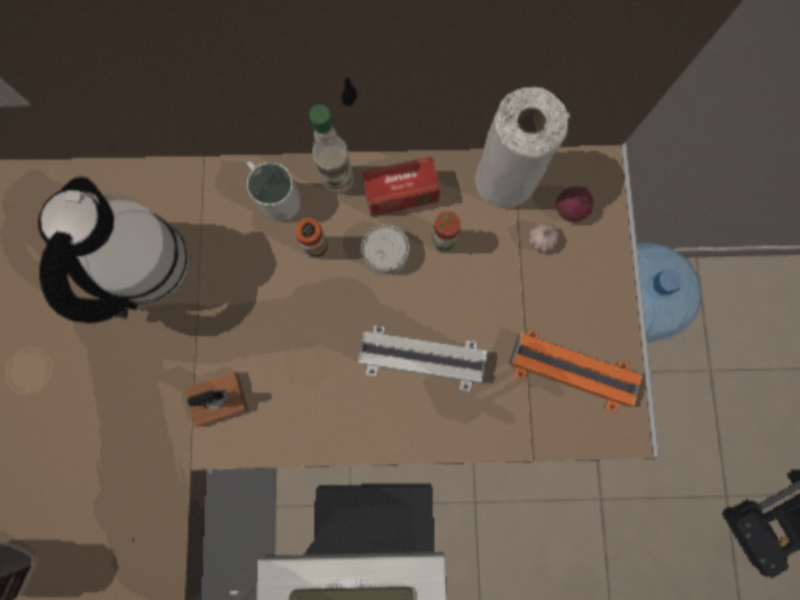

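View pics/side.png

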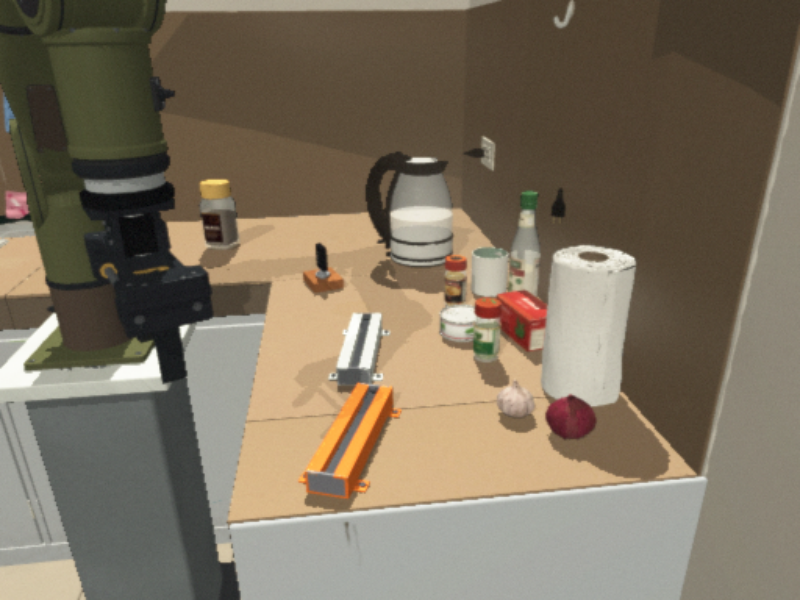

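The top view shows the aluminium rail at about (423,357) in the 800 px view and the post in its stand at about (213,399). The orange rail at (578,370) is the decoy. The jars and tin are behind the aluminium rail at about y=240. Next I measure with depth.

```bash
python3 - <<'E'
from h import *
a=snap("top");b=snap("side")
def rect(W,m,lo,hi,name):
    P=W[m&(W[...,2]>lo)&(W[...,2]<hi)]
    (c,s,an)=cv2.minAreaRect((P[:,:2]*1000).astype(np.float32)); print(name,len(P),"z",np.median(P[:,2]).round(4),"c",np.round(c,1),"size",np.round(s,1),"ang",round(an,2))
    q=P[:,:2]-P[:,:2].mean(0); w,v=np.linalg.eigh(q.T@q); print("  mean",P[:,:2].mean(0).round(4),"pca",np.degrees(np.arctan2(v[1,1],v[0,1])).round(2))
for s,boxes,n in((a,((226,208,316,252),(115,234,160,275)),"top"),(b,((210,196,250,250),(190,150,222,188)),"side")):
    W=s["W"];hsv=cv2.cvtColor(s["frame"],cv2.COLOR_RGB2HSV)
    for bx,l in zip(boxes,("rail","stand")):
        m=np.zeros(W.shape[:2],bool);m[bx[1]:bx[3],bx[0]:bx[2]]=1
        if l=="rail":
            rect(W,m,.027,.040,n+" rail"); rect(W,m&(hsv[...,1]<60)&(hsv[...,2]>110),.02,.045,n+" railcol")
        else:
            rect(W,m&(hsv[...,1]>90),.016,.028,n+" stand"); rect(W,m,.08,.105,n+" griptop"); rect(W,m,.04,.105,n+" grip")
            print(np.nanmax(W[m][:,2]))
    print(ray(s,*( (0,0)),0.03) if 0 else "")
c=np.vstack([cv2.resize(a["frame"][200:280,110:320],None,fx=3.8,fy=3.8,interpolation=cv2.INTER_CUBIC)[:,:798],cv2.resize(b["frame"][150:250,180:270],None,fx=2.9,fy=2.9).repeat(1,0)[:,:798] if 0 else np.zeros((1,798,3),np.uint8)])
cv2.imwrite("pics/c.png",c[...,::-1])
E
```

```text
top rail 1142 z 0.0313 c [ 484.8 -129.5] size [219.7  56.2] ang 79.62
  mean [ 0.4844 -0.1296] pca 79.58
top railcol 1151 z 0.0313 c [ 484.8 -129.4] size [219.4  56.3] ang 79.57
  mean [ 0.4842 -0.1295] pca 79.79
top stand 634 z 0.0209 c [420.3 234.6] size [70.5 91.3] ang 17.4
  mean [0.4202 0.2307] pca 114.69
top griptop 109 z 0.0919 c [420.  234.5] size [13.7 44.7] ang 17.88
  mean [0.4199 0.2329] pca 108.06
top grip 161 z 0.0907 c [419.7 234.4] size [13.9 44.6] ang 16.71
  mean [0.4194 0.2305] pca 109.9
0.0968055397456622

side rail 617 z 0.0311 c [ 481.6 -165.9] size [298.6  82. ] ang 87.6
  mean [ 0.4828 -0.1664] pca 85.32
side railcol 601 z 0.031 c [ 480.2 -159.4] size [284.6  69.6] ang 83.96
  mean [ 0.4832 -0.1505] pca 81.51
side stand 150 z 0.0207 c [420.4 229.5] size [71.5 95.2] ang 19.18
  mean [0.4202 0.2198] pca 120.45
side griptop 36 z 0.0891 c [418.3 230.9] size [13. 46.] ang 18.43
  mean [0.4193 0.2236] pca 114.05
side grip 108 z 0.0687 c [418.5 230.9] size [14.8 47.5] ang 20.26
  mean [0.4197 0.2219] pca 117.52
0.09406092883611239
```

View pics/c.png

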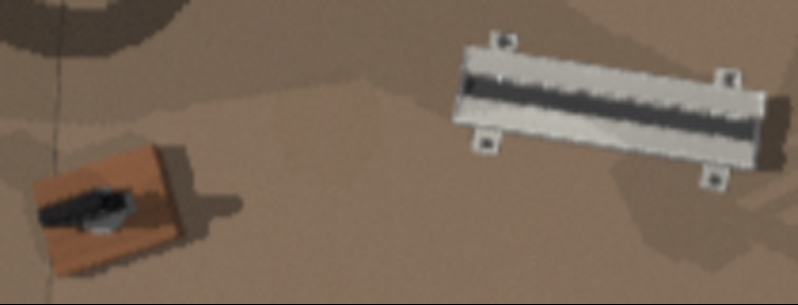

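The measurements match the given sizes: the rail is 220x56 mm with its top at z 31, the grip is 14x45 mm and the stand is 70x91 mm. I plan the approach next.

```bash
cat >> h.py <<'E'
RC=np.array([.4848,-.1295]); RY=79.6
def yawof(q):
    x=R.from_quat(q).as_matrix()[:,0]; return np.degrees(np.arctan2(x[1],x[0]))
def plan(way,step=60,ystep=9,start=None):
    """way: list of (x,y,z,yaw deg); prints rows for calls of 5"""
    st=r.get_state()
    p=np.append(st["tool_pos"],yawof(st["eef_rot"])) if start is None else np.array(start,float)
    rows=[]; c=p
    for w in way:
        w=np.array(w,float); n=int(max(np.ceil(np.linalg.norm((w-c)[:3])*1000/step),np.ceil(abs(w[3]-c[3])/ystep),1))
        rows+=[c+(w-c)*i/n for i in range(1,n+1)]; c=w
    b=p
    for i in range(0,len(rows),5):
        a=np.radians(b[3]); M=np.array([[np.cos(a),np.sin(a),0],[np.sin(a),-np.cos(a),0],[0,0,-1]])
        print([[*np.round(M@(q[:3]-b[:3])*1000,1).tolist(),0,0,round(b[3]-q[3],1)] for q in rows[i:i+5]]); b=rows[min(i+4,len(rows)-1)]
def show():
    s=r.get_state(); Rm=R.from_quat(s["eef_rot"]).as_matrix()
    print("t",round(s["clock"],2),"p",s["tool_pos"].round(4),"yaw",yawof(s["eef_rot"]).round(2),"z",Rm[:,2].round(4),"F",s["contact_force"].round(1),"M",s["moment"].round(2),"open",round(s["opening"],3),"ff",round(s["finger_force"],1))
    a=np.radians(RY); d=s["tool_pos"][:2]-RC; print("rail x,y mm",round(1000*(d[0]*np.sin(a)-d[1]*np.cos(a)),2),round(1000*(d[0]*np.cos(a)+d[1]*np.sin(a)),2))
E
python3 -c "
from h import *
plan([(.48,-.25,.22,60),(.50,.0,.2,90),(.4202,.2345,.14,107.5)])"
```

```text
[[46.2, -27.2, 2.6, 0, 0, np.float64(-4.9)], [92.3, -54.4, 5.2, 0, 0, np.float64(-9.8)], [138.5, -81.6, 7.8, 0, 0, np.float64(-14.6)], [184.7, -108.9, 10.4, 0, 0, np.float64(-19.5)], [230.8, -136.1, 13.0, 0, 0, np.float64(-24.4)]]
[[53.3, -5.7, 2.6, 0, 0, np.float64(-4.9)], [106.6, -11.4, 5.2, 0, 0, np.float64(-9.8)], [147.6, -40.3, 9.2, 0, 0, np.float64(-15.8)], [188.6, -69.2, 13.2, 0, 0, np.float64(-21.8)], [229.5, -98.1, 17.2, 0, 0, np.float64(-27.8)]]
[[49.7, -6.5, 4.0, 0, 0, np.float64(-6.0)], [99.5, -13.0, 8.0, 0, 0, np.float64(-12.0)], [142.0, -38.3, 20.0, 0, 0, np.float64(-15.5)], [184.6, -63.7, 32.0, 0, 0, np.float64(-19.0)], [227.1, -89.1, 44.0, 0, 0, np.float64(-22.5)]]
[[49.0, -7.1, 12.0, 0, 0, np.float64(-3.5)], [98.0, -14.3, 24.0, 0, 0, np.float64(-7.0)]]
```

Request:
move_arm([
  [46, -27, 3, 0, 0, -5, 0],
  [92, -54, 5, 0, 0, -10, 0],
  [138, -82, 8, 0, 0, -15, 0],
  [185, -109, 10, 0, 0, -20, 0],
  [231, -136, 13, 0, 0, -24, 0],
], newtons=40)

```text
clock: 0.82
tool_pos: [0.4219, -0.3381, 0.2257]
eef_rot: [0.906, 0.422, 0.0, 0.0]
contact_force: [1.4, -0.1, -0.2]
opening: 1.002
finger_force: 0.0
```

Request:
move_arm([
  [53, -6, 3, 0, 0, -5, 0],
  [107, -11, 5, 0, 0, -10, 0],
  [148, -40, 9, 0, 0, -16, 0],
  [189, -69, 13, 0, 0, -22, 0],
  [230, -98, 17, 0, 0, -28, 0],
])

```text
clock: 1.45
tool_pos: [0.4946, -0.099, 0.2086]
eef_rot: [0.777, 0.629, 0.0, 0.0]
contact_force: [-0.2, -0.1, 0.1]
opening: 1.0
finger_force: 0.0
```

Request:
move_arm([
  [50, -6, 4, 0, 0, -6, 0],
  [100, -13, 8, 0, 0, -12, 0],
  [142, -38, 20, 0, 0, -15, 0],
  [185, -64, 32, 0, 0, -19, 0],
  [227, -89, 44, 0, 0, -22, 0],
])

```text
clock: 2.08
tool_pos: [0.4549, 0.1416, 0.1644]
eef_rot: [0.643, 0.766, 0.0, 0.0]
contact_force: [0.3, 0.3, -0.4]
opening: 1.0
finger_force: 0.0
```

Request:
move_arm([
  [49, -7, 12, 0, 0, -4, 0],
  [98, -14, 24, 0, 0, -8, 0],
  [98, -14, 24, 0, 0, -8, 0],
])

```text
clock: 2.45
tool_pos: [0.4228, 0.2393, 0.1403]
eef_rot: [0.585, 0.811, 0.001, -0.001]
contact_force: [0.3, -0.2, 0.5]
opening: 1.0
finger_force: 0.0
```

```bash
python3 -c "
from h import *
show(); plan([(.4202,.2345,.105,107.5),(.4202,.2345,.046,107.5)],step=30)"
```

```text
t 2.45 p [0.4228 0.2393 0.1403] yaw 108.32 z [-0.0012  0.0032 -1.    ] F [ 0.3 -0.2  0.5] M [-0.07 -0.13  0.02] open 1.0 ff 0.0
rail x,y mm -127.53 351.52
[[-1.9, -2.0, 17.6, 0, 0, np.float64(0.4)], [-3.7, -4.0, 35.3, 0, 0, np.float64(0.8)], [-3.7, -4.0, 64.8, 0, 0, np.float64(0.8)], [-3.7, -4.0, 94.3, 0, 0, np.float64(0.8)]]
```

Request:
move_arm([
  [-2, -2, 17, 0, 0, 0.4, 0],
  [-3.7, -4, 35, 0, 0, 0.8, 0],
  [-3.7, -4, 64, 0, 0, 0.8, 0],
  [-3.7, -4, 94, 0, 0, 0.8, 0],
  [-3.7, -4, 94, 0, 0, 0.8, 0],
])

```text
clock: 3.08
tool_pos: [0.4217, 0.2279, 0.0455]
eef_rot: [0.595, 0.804, -0.002, 0.0]
contact_force: [-0.7, -0.0, 0.3]
opening: 0.998
finger_force: 0.0
```

```bash
python3 -c "
from h import *
show(); plan([(.4202,.2345,.046,107.5)],step=30)
s=snap('side'); save(s,'d.png',(150,60,300,210),4)"
```

```text
t 3.08 p [0.4217 0.2279 0.0455] yaw 106.97 z [-0.0022 -0.0033 -1.    ] F [-0.7 -0.   0.3] M [-0.02 -0.08 -0.  ] open 0.998 ff 0.0
rail x,y mm -126.61 340.14
[[6.7, 0.5, -0.5, 0, 0, np.float64(-0.5)]]
```

View pics/d.png

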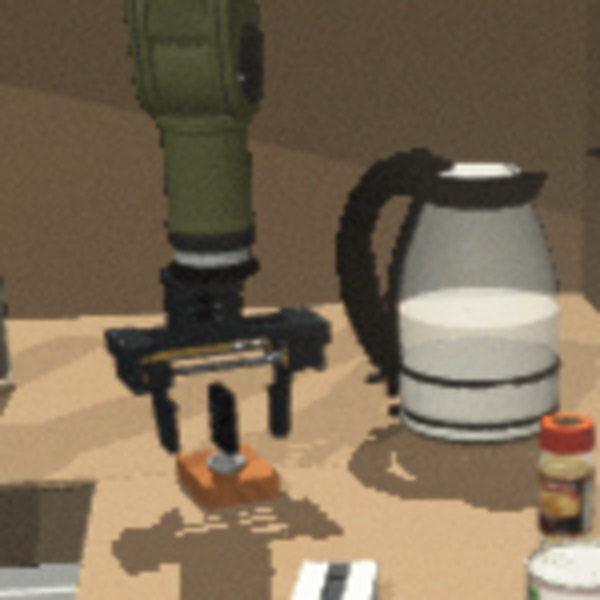

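The fingers straddle the grip at about (222,418) in the crop. I let the arm settle with one hold row and read again.

Request:
move_arm([
  [4, 0.5, 0, 0, 0, -0.5, 0],
  [4, 0.5, 0, 0, 0, -0.5, 0],
])

```text
clock: 3.38
tool_pos: [0.4221, 0.2343, 0.0477]
eef_rot: [0.591, 0.807, 0.001, 0.0]
contact_force: [1.0, 0.4, 0.4]
opening: 0.999
finger_force: 0.0
```

```bash
python3 -c "
from h import *
show(); plan([(.4202,.2345,.046,107.5)],step=30)"
```

```text
t 3.38 p [0.4221 0.2343 0.0477] yaw 107.54 z [ 0.0016  0.0018 -1.    ] F [1.  0.4 0.4] M [ 0.02 -0.07  0.03] open 0.999 ff 0.0
rail x,y mm -127.38 346.5
[[0.8, -1.7, 1.7, 0, 0, np.float64(0.0)]]
```

Request:
move_arm([
  [0, -1.5, 1, 0, 0, 0, 0.5],
  [0, -1.5, 1, 0, 0, 0, 1],
  [0, -1.5, 1, 0, 0, 0, 1],
  [0, -1.5, 1, 0, 0, 0, 1],
  [0, -1.5, 1, 0, 0, 0, 1],
], newtons=40)

```text
clock: 4.0
tool_pos: [0.42, 0.2331, 0.0457]
eef_rot: [0.591, 0.807, -0.0, 0.0]
contact_force: [0.8, 0.5, -0.6]
opening: 0.454
finger_force: 0.0
```

Request:
move_arm([
  [0, 0, 0, 0, 0, 0, 1],
  [0, 0, 0, 0, 0, 0, 1],
  [0, 0, 0, 0, 0, 0, 1],
])

```text
clock: 4.38
tool_pos: [0.4201, 0.2331, 0.0457]
eef_rot: [0.591, 0.807, 0.0, 0.0]
contact_force: [0.5, -0.4, -0.4]
opening: 0.155
finger_force: 40.0
```

```bash
python3 -c "
from h import *
show()"
```

```text
t 4.38 p [0.4201 0.2331 0.0457] yaw 107.53 z [ 2.e-04  1.e-04 -1.e+00] F [ 0.5 -0.4 -0.4] M [-0.03 -0.21  0.02] open 0.155 ff 40.0
rail x,y mm -129.06 344.97
```

Request:
move_arm([
  [0, 0, -10, 0, 0, 0, 1],
  [0, 0, -30, 0, 0, 0, 1],
  [0, 0, -55, 0, 0, 0, 1],
  [0, 0, -75, 0, 0, 0, 1],
  [0, 0, -75, 0, 0, 0, 1],
])

```text
clock: 5.0
tool_pos: [0.4207, 0.2333, 0.1221]
eef_rot: [0.591, 0.806, 0.001, 0.0]
contact_force: [0.4, 0.3, -2.4]
opening: 0.157
finger_force: 40.0
```

```bash
python3 -c "
from h import *
show(); print(r.get_state()['q'].round(2))
plan([(.47,.05,.125,90),(.4783,-.1649,.118,79.6)],step=45)"
```

```text
t 5.0 p [0.4207 0.2333 0.1221] yaw 107.5 z [ 0.0023  0.0017 -1.    ] F [ 0.4  0.3 -2.4] M [-0.05 -0.01  0.02] open 0.157 ff 40.0
rail x,y mm -128.54 345.27
[-0.4   0.72 -0.33  2.09  0.56  0.41 -0.87]
[[-37.9, -1.6, -0.6, 0, 0, np.float64(3.5)], [-75.9, -3.2, -1.2, 0, 0, np.float64(7.0)], [-113.8, -4.9, -1.8, 0, 0, np.float64(10.5)], [-151.7, -6.5, -2.3, 0, 0, np.float64(14.0)], [-189.6, -8.1, -2.9, 0, 0, np.float64(17.5)]]
[[-43.0, 1.7, 1.4, 0, 0, np.float64(2.1)], [-86.0, 3.3, 2.8, 0, 0, np.float64(4.2)], [-128.9, 5.0, 4.2, 0, 0, np.float64(6.2)], [-171.9, 6.6, 5.6, 0, 0, np.float64(8.3)], [-214.9, 8.3, 7.0, 0, 0, np.float64(10.4)]]
```

Request:
move_arm([
  [-38, -2, 0, 0, 0, 3.5, 1],
  [-76, -3, -1, 0, 0, 7, 1],
  [-114, -5, -2, 0, 0, 10.5, 1],
  [-152, -6.5, -2, 0, 0, 14, 1],
  [-190, -8, -3, 0, 0, 17.5, 1],
])

```text
clock: 5.62
tool_pos: [0.4693, 0.0481, 0.123]
eef_rot: [0.708, 0.707, -0.001, -0.0]
contact_force: [0.9, 0.1, -1.8]
opening: 0.158
finger_force: 40.0
```

Request:
move_arm([
  [-43, 2, 1, 0, 0, 2, 1],
  [-86, 3, 3, 0, 0, 4, 1],
  [-129, 5, 4, 0, 0, 6.2, 1],
  [-172, 6.6, 5, 0, 0, 8.3, 1],
  [-214, 8, 7, 0, 0, 10.4, 1],
])

```text
clock: 6.25
tool_pos: [0.4771, -0.1659, 0.1159]
eef_rot: [0.769, 0.64, -0.0, -0.0]
contact_force: [0.0, 0.4, -0.9]
opening: 0.153
finger_force: 40.0
```

Request:
move_arm([
  [0, 0, 0, 0, 0, 0, 1],
  [0, 0, 0, 0, 0, 0, 1],
])

```text
clock: 6.5
tool_pos: [0.4773, -0.1638, 0.1161]
eef_rot: [0.768, 0.641, -0.0, -0.001]
contact_force: [0.7, 0.8, -1.7]
opening: 0.156
finger_force: 40.0
```

```bash
python3 -c "
from h import *
show(); print(r.get_state()['q'].round(2))
plan([(.4783,-.1662,.118,79.6)],step=45)
s=snap('side'); save(s,'e.png',(170,130,290,240),5)
W=s['W'];h=cv2.cvtColor(s['frame'],cv2.COLOR_RGB2HSV)
"
```

```text
t 6.5 p [ 0.4773 -0.1638  0.1161] yaw 79.66 z [-1.e-03  9.e-04 -1.e+00] F [ 0.7  0.8 -1.7] M [-0.03 -0.05 -0.02] open 0.156 ff 40.0
rail x,y mm -1.21 -35.09
[ 0.45  0.75 -0.34  2.03  0.55  0.45 -0.49]
[[-2.2, 1.4, -1.9, 0, 0, np.float64(0.1)]]
```

View pics/e.png

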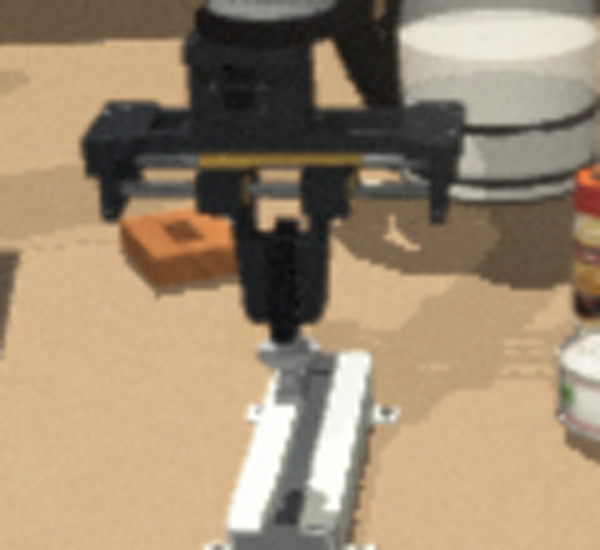

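The post hangs over the rail slot at about (285,350) in the crop. I centre it and come down to just above the lips.

Request:
move_arm([
  [0, 1.2, 8, 0, 0, 0, 1],
  [0, 1.2, 18, 0, 0, 0, 1],
  [0, 1.2, 28, 0, 0, 0, 1],
  [0, 1.2, 36, 0, 0, 0, 1],
  [0, 1.2, 36, 0, 0, 0, 1],
])

```text
clock: 7.18
tool_pos: [0.4784, -0.1646, 0.08]
eef_rot: [0.768, 0.64, -0.001, -0.001]
contact_force: [0.6, 0.7, -2.1]
opening: 0.158
finger_force: 40.0
```

```bash
python3 -c "
from h import *
show()
s=snap('top'); W=s['W'];h=cv2.cvtColor(s['frame'],cv2.COLOR_RGB2HSV)
save(s,'f.png',(226,205,326,255),7)
# slot centre line: dark pixels, rays onto z=.032, in rail coords
v,u=np.where(h[205:255,226:326,2]<75);P=np.array([ray(s,a+226,b+205,.032)[:2] for a,b in zip(u,v)])-RC
t=np.radians(RY);x=1000*(P[:,0]*np.sin(t)-P[:,1]*np.cos(t));y=1000*(P[:,0]*np.cos(t)+P[:,1]*np.sin(t))
for lo in range(-110,110,20):
    m=(y>lo)&(y<lo+20)&(abs(x)<20)
    if m.sum()>5: print(lo,m.sum(),x[m].min().round(1),x[m].max().round(1),x[m].mean().round(1))
"
```

```text
t 7.17 p [ 0.4784 -0.1646  0.08  ] yaw 79.65 z [-1.4e-03  1.0e-04 -1.0e+00] F [ 0.6  0.7 -2.1] M [-0.04 -0.06  0.  ] open 0.158 ff 40.0
rail x,y mm 0.08 -35.63
-110 108 -19.8 19.6 -0.3
-90 99 -19.7 19.7 -1.0
-70 105 -20.0 19.4 -0.4
-50 94 -19.9 19.6 -1.6
-30 105 -19.8 19.9 -0.5
-10 38 -19.7 19.0 0.0
10 13 -4.3 1.1 -1.6
30 8 -5.0 0.4 -1.4
70 10 -4.6 1.7 -1.5
90 11 -6.8 4.1 -1.2
```

View pics/f.png

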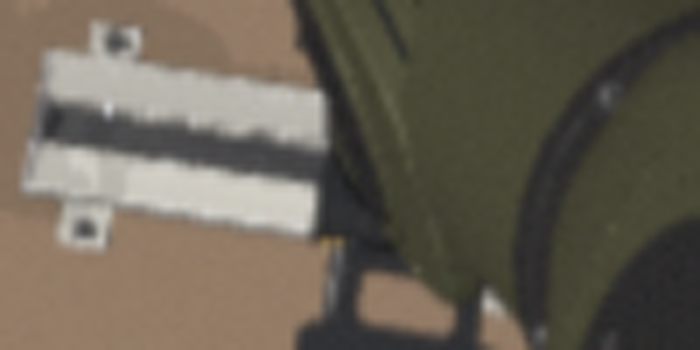

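The slot is visible up to about (330,150) in the crop and runs straight into the gripper's shadow. I go down slowly and check the force at the lip height.

Request:
move_arm([
  [0, -0.4, 1, 0, 0, 0, 1],
  [0, -0.4, 2, 0, 0, 0, 1],
  [0, -0.4, 3, 0, 0, 0, 1],
  [0, -0.4, 4, 0, 0, 0, 1],
  [0, -0.4, 5, 0, 0, 0, 1],
])

```text
clock: 7.85
tool_pos: [0.4785, -0.1647, 0.0757]
eef_rot: [0.768, 0.64, -0.0, 0.0]
contact_force: [-0.1, -0.3, -2.4]
opening: 0.156
finger_force: 40.0
```

Request:
move_arm([
  [0, 0, 0.5, 0, 0, 0, 1],
  [0, 0, 1, 0, 0, 0, 1],
])

```text
clock: 8.1
tool_pos: [0.4786, -0.1646, 0.0747]
eef_rot: [0.768, 0.64, 0.0, 0.0]
contact_force: [0.0, 0.2, -2.4]
opening: 0.159
finger_force: 40.0
```

```bash
python3 -c "
from h import *
show()"
```

```text
t 8.1 p [ 0.4786 -0.1646  0.0747] yaw 79.63 z [ 1.e-04 -1.e-04 -1.e+00] F [ 0.   0.2 -2.4] M [-0.04 -0.05 -0.03] open 0.159 ff 40.0
rail x,y mm 0.21 -35.7
```

No contact so far, with the foot at about 31 mm. I continue.

Request:
move_arm([
  [0, -0.3, 1, 0, 0, 0, 1],
  [0, -0.3, 2, 0, 0, 0, 1],
  [0, -0.3, 3, 0, 0, 0, 1],
  [0, -0.3, 3.5, 0, 0, 0, 1],
  [0, -0.3, 4, 0, 0, 0, 1],
])

```text
clock: 8.72
tool_pos: [0.4782, -0.1646, 0.0707]
eef_rot: [0.768, 0.64, -0.0, 0.0]
contact_force: [-0.0, -0.4, -2.1]
opening: 0.153
finger_force: 40.0
```

Request:
move_arm([
  [0, 0, 1, 0, 0, 0, 1],
  [0, 0, 2, 0, 0, 0, 1],
  [0, 0, 3, 0, 0, 0, 1],
  [0, 0, 4, 0, 0, 0, 1],
  [0, 0, 5, 0, 0, 0, 1],
])

```text
clock: 9.35
tool_pos: [0.4782, -0.1646, 0.066]
eef_rot: [0.768, 0.64, -0.0, 0.0]
contact_force: [-1.8, -0.1, 3.8]
opening: 0.157
finger_force: 40.0
```

```bash
python3 -c "
from h import *
show()"
```

```text
t 9.35 p [ 0.4782 -0.1646  0.066 ] yaw 79.63 z [ 2.e-04 -3.e-04 -1.e+00] F [-1.8 -0.1  3.8] M [ 0.02  0.18 -0.01] open 0.157 ff 40.0
rail x,y mm -0.14 -35.73
```

The foot is on the bar and the force has stepped up by about 6 N, as expected. I press down to about 13.5 mm.

Request:
move_arm([
  [0, 0.2, 1, 0, 0, 0, 1],
  [0, 0.2, 2, 0, 0, 0, 1],
  [0, 0.2, 3, 0, 0, 0, 1],
  [0, 0.2, 4, 0, 0, 0, 1],
  [0, 0.2, 4.5, 0, 0, 0, 1],
])

```text
clock: 9.98
tool_pos: [0.4783, -0.1646, 0.0614]
eef_rot: [0.768, 0.64, -0.0, 0.0]
contact_force: [-1.7, 0.7, 6.4]
opening: 0.157
finger_force: 40.0
```

Request:
move_arm([
  [0, 0, 1, 0, 0, 0, 1],
  [0, 0, 2, 0, 0, 0, 1],
  [0, 0, 3, 0, 0, 0, 1],
  [0, 0, 3.5, 0, 0, 0, 1],
  [0, 0, 4, 0, 0, 0, 1],
])

```text
clock: 10.6
tool_pos: [0.4783, -0.1646, 0.0575]
eef_rot: [0.768, 0.64, -0.0, 0.0]
contact_force: [-1.6, 0.4, 6.6]
opening: 0.154
finger_force: 40.0
```

```bash
python3 -c "
from h import *
show()"
```

```text
t 10.6 p [ 0.4783 -0.1646  0.0575] yaw 79.63 z [ 0.e+00 -3.e-04 -1.e+00] F [-1.6  0.4  6.6] M [ 0.1   0.42 -0.  ] open 0.154 ff 40.0
rail x,y mm -0.05 -35.73
```

Request:
move_arm([
  [0, -0.2, 0.6, 0, 0, 9, 1],
  [0, -0.4, 0.6, 0, 0, 18, 1],
  [0.1, -0.6, 0.6, 0, 0, 27, 1],
  [0.2, -0.8, 0.6, 0, 0, 36, 1],
  [0.4, -0.9, 0.6, 0, 0, 45, 1],
])

```text
clock: 11.22
tool_pos: [0.4789, -0.1644, 0.0572]
eef_rot: [0.955, 0.295, 0.001, 0.001]
contact_force: [-0.1, 0.8, 7.1]
opening: 0.158
finger_force: 40.0
```

```bash
python3 -c "
from h import *
show();print(r.get_state()['q'].round(2))"
```

```text
t 11.22 p [ 0.4789 -0.1644  0.0572] yaw 34.35 z [ 2.9e-03 -8.0e-04 -1.0e+00] F [-0.1  0.8  7.1] M [-0.    0.01 -0.02] open 0.158 ff 40.0
rail x,y mm 0.52 -35.39
[ 0.29  0.85 -0.09  2.05  0.27  0.25 -1.  ]
```

Request:
move_arm([
  [0, -0.2, 0, 0, 0, 9, 1],
  [0, -0.4, 0, 0, 0, 18, 1],
  [0.1, -0.6, 0, 0, 0, 27, 1],
  [0.2, -0.8, 0, 0, 0, 36, 1],
  [0.4, -0.9, 0, 0, 0, 45, 1],
])

```text
clock: 11.85
tool_pos: [0.4787, -0.1636, 0.0572]
eef_rot: [0.996, -0.093, 0.001, 0.0]
contact_force: [-0.4, 0.8, 7.9]
opening: 0.152
finger_force: 40.0
```

Request:
move_arm([
  [0, 0, 0, 0, 0, 0, 1],
  [0, 0, 0, 0, 0, 0, 1],
  [0, 0, 0, 0, 0, 0, 1],
])

```text
clock: 12.22
tool_pos: [0.4787, -0.1636, 0.0572]
eef_rot: [0.996, -0.09, 0.001, 0.0]
contact_force: [0.4, 0.7, 7.6]
opening: 0.156
finger_force: 40.0
```

```bash
python3 -c "
from h import *
show();print(r.get_state()['q'].round(2))"
```

```text
t 12.22 p [ 0.4787 -0.1636  0.0572] yaw -10.37 z [ 0.0028 -0.0011 -1.    ] F [0.4 0.7 7.6] M [ 0.05  0.02 -0.01] open 0.156 ff 40.0
rail x,y mm 0.18 -34.64
[ 0.22  0.85  0.03  2.06 -0.09  0.23 -1.42]
```

It is crosswise and pressed down. I recentre slightly, then ease up against the strips to find the contact height.

Request:
move_arm([
  [-0.8, 0, -0.5, 0, 0, 0, 1],
  [-0.8, 0, -1, 0, 0, 0, 1],
  [-0.8, 0, -1, 0, 0, 0, 1],
])

```text
clock: 12.6
tool_pos: [0.4786, -0.1636, 0.0583]
eef_rot: [0.996, -0.09, 0.002, 0.0]
contact_force: [1.1, 0.2, 7.3]
opening: 0.154
finger_force: 40.0
```

Request:
move_arm([
  [0, 0, -0.3, 0, 0, 0, 1],
  [0, 0, -0.6, 0, 0, 0, 1],
  [0, 0, -0.6, 0, 0, 0, 1],
])

```text
clock: 12.98
tool_pos: [0.4786, -0.1636, 0.0586]
eef_rot: [0.996, -0.09, 0.002, 0.0]
contact_force: [1.9, -0.4, 5.0]
opening: 0.156
finger_force: 40.0
```

Request:
move_arm([
  [0, 0, -0.3, 0, 0, 0, 1],
  [0, 0, -0.6, 0, 0, 0, 1],
  [0, 0, -0.6, 0, 0, 0, 1],
])

```text
clock: 13.35
tool_pos: [0.4786, -0.1636, 0.0587]
eef_rot: [0.996, -0.09, 0.002, 0.0]
contact_force: [5.2, -1.9, -1.5]
opening: 0.155
finger_force: 40.0
```

```bash
python3 -c "
from h import *
show()"
```

```text
t 13.35 p [ 0.4786 -0.1636  0.0587] yaw -10.37 z [ 0.0036 -0.0012 -1.    ] F [ 5.2 -1.9 -1.5] M [-0.35 -1.22 -0.07] open 0.155 ff 40.0
rail x,y mm 0.0 -34.62
```

The strips are felt at TCP z 0.0586, which is post origin 15 mm, so the heights agree. I slide along rail +y (tool -y) with a light upward bias.

Request:
move_arm([
  [0.6, 0, 0.7, 0, 0, 0, 1],
  [0.6, -1, 0.7, 0, 0, 0, 1],
  [0.6, -2, 0.7, 0, 0, 0, 1],
  [0.6, -3, 0.7, 0, 0, 0, 1],
  [0.6, -4, 0.7, 0, 0, 0, 1],
])

```text
clock: 13.98
tool_pos: [0.478, -0.1615, 0.0586]
eef_rot: [0.996, -0.091, 0.001, 0.001]
contact_force: [0.5, -4.1, 6.8]
opening: 0.155
finger_force: 40.0
```

```bash
python3 -c "
from h import *
show()"
```

```text
t 13.97 p [ 0.478  -0.1615  0.0586] yaw -10.5 z [ 0.001 -0.003 -1.   ] F [ 0.5 -4.1  6.8] M [-1.17 -0.42 -0.02] open 0.155 ff 40.0
rail x,y mm -0.9 -32.71
```

Request:
move_arm([
  [0, -1, -0.2, 0, 0, 0, 1],
  [0, -2, -0.2, 0, 0, 0, 1],
  [0, -3, -0.2, 0, 0, 0, 1],
  [0, -4, -0.2, 0, 0, 0, 1],
  [0, -4, -0.2, 0, 0, 0, 1],
])

```text
clock: 14.6
tool_pos: [0.4775, -0.1574, 0.0586]
eef_rot: [0.996, -0.092, -0.001, 0.001]
contact_force: [0.4, -5.0, 6.2]
opening: 0.154
finger_force: 40.0
```

Request:
move_arm([
  [0.5, -1, -0.2, 0, 0, 0, 1],
  [1, -2, -0.2, 0, 0, 0, 1],
  [1, -3, -0.2, 0, 0, 0, 1],
  [1, -4, -0.2, 0, 0, 0, 1],
  [1, -4, -0.2, 0, 0, 0, 1],
])

```text
clock: 15.22
tool_pos: [0.4782, -0.1537, 0.0586]
eef_rot: [0.996, -0.092, -0.002, 0.001]
contact_force: [-0.9, -4.4, 6.1]
opening: 0.156
finger_force: 40.0
```

```bash
python3 -c "
from h import *
show();print(r.get_state()['q'].round(2))"
```

```text
t 15.22 p [ 0.4782 -0.1537  0.0586] yaw -10.52 z [-0.0033 -0.0024 -1.    ] F [-0.9 -4.4  6.1] M [-1.3   0.17  0.02] open 0.156 ff 40.0
rail x,y mm -2.09 -25.02
[ 0.2   0.85  0.03  2.06 -0.1   0.23 -1.44]
```

Request:
move_arm([
  [0.6, -1, -0.2, 0, 0, 0, 1],
  [1.2, -2, -0.2, 0, 0, 0, 1],
  [1.2, -3, -0.2, 0, 0, 0, 1],
  [1.2, -4, -0.2, 0, 0, 0, 1],
  [1.2, -4, -0.2, 0, 0, 0, 1],
])

```text
clock: 15.85
tool_pos: [0.4794, -0.1501, 0.0586]
eef_rot: [0.996, -0.092, -0.002, 0.001]
contact_force: [-1.7, -5.6, 5.1]
opening: 0.16
finger_force: 40.0
```

Request:
move_arm([
  [0, -1, 0, 0, 0, 0, 1],
  [0, -2, 0, 0, 0, 0, 1],
  [0, -3, 0, 0, 0, 0, 1],
  [0, -3, 0, 0, 0, 0, 1],
])

```text
clock: 16.35
tool_pos: [0.48, -0.1473, 0.0586]
eef_rot: [0.996, -0.092, -0.002, 0.001]
contact_force: [-1.1, -5.5, 4.1]
opening: 0.158
finger_force: 40.0
```

```bash
python3 -c "
from h import *
show()"
```

```text
t 16.35 p [ 0.48   -0.1473  0.0586] yaw -10.54 z [-0.0045 -0.0026 -1.    ] F [-1.1 -5.5  4.1] M [-1.39  0.29  0.01] open 0.158 ff 40.0
rail x,y mm -1.47 -18.34
```

Request:
move_arm([
  [0.2, -1, 0, 0, 0, 0, 1],
  [0.2, -2, 0, 0, 0, 0, 1],
  [0.2, -3, 0, 0, 0, 0, 1],
  [0.2, -3.5, 0, 0, 0, 0, 1],
])

```text
clock: 16.85
tool_pos: [0.4809, -0.144, 0.0586]
eef_rot: [0.996, -0.092, -0.002, 0.002]
contact_force: [-2.2, -5.8, 5.0]
opening: 0.154
finger_force: 40.0
```

Request:
move_arm([
  [0, -1, 0, 0, 0, 0, 1],
  [0, -2, 0, 0, 0, 0, 1],
  [0, -3, 0, 0, 0, 0, 1],
])

```text
clock: 17.23
tool_pos: [0.4814, -0.1412, 0.0586]
eef_rot: [0.996, -0.092, -0.002, 0.002]
contact_force: [-1.9, -5.5, 4.2]
opening: 0.157
finger_force: 40.0
```

Request:
move_arm([
  [0, -1, 0, 0, 0, 0, 1],
  [0, -2, 0, 0, 0, 0, 1],
  [0, -3, 0, 0, 0, 0, 1],
  [0, -3.5, 0, 0, 0, 0, 1],
])

```text
clock: 17.73
tool_pos: [0.4821, -0.1377, 0.0586]
eef_rot: [0.996, -0.092, -0.002, 0.002]
contact_force: [-1.2, -6.1, 5.1]
opening: 0.153
finger_force: 40.0
```

Request:
move_arm([
  [0, -1, 0, 0, 0, 0, 1],
  [0, -2, 0, 0, 0, 0, 1],
  [0, -3, 0, 0, 0, 0, 1],
])

```text
clock: 18.1
tool_pos: [0.4827, -0.1348, 0.0586]
eef_rot: [0.996, -0.092, -0.002, 0.002]
contact_force: [-1.8, -5.1, 4.6]
opening: 0.154
finger_force: 40.0
```

```bash
python3 -c "
from h import *
show()"
```

```text
t 18.1 p [ 0.4827 -0.1348  0.0586] yaw -10.56 z [-0.0043 -0.003  -1.    ] F [-1.8 -5.1  4.6] M [-1.56  0.22 -0.02] open 0.154 ff 40.0
rail x,y mm -1.15 -5.64
```

Request:
move_arm([
  [0, -1, -0.1, 0, 0, 0, 1],
  [0, -2, -0.1, 0, 0, 0, 1],
  [0, -3, -0.1, 0, 0, 0, 1],
  [0, -3.5, -0.1, 0, 0, 0, 1],
])

```text
clock: 18.6
tool_pos: [0.4832, -0.1316, 0.0586]
eef_rot: [0.996, -0.092, -0.002, 0.002]
contact_force: [-1.3, -6.5, 3.6]
opening: 0.153
finger_force: 40.0
```

Request:
move_arm([
  [0, -1, 0, 0, 0, 0, 1],
  [0, -2, 0, 0, 0, 0, 1],
  [0, -3, 0, 0, 0, 0, 1],
])

```text
clock: 18.98
tool_pos: [0.4838, -0.1287, 0.0587]
eef_rot: [0.996, -0.092, -0.002, 0.002]
contact_force: [-0.4, -6.6, 4.0]
opening: 0.159
finger_force: 40.0
```

Request:
move_arm([
  [0, -1, 0, 0, 0, 0, 1],
  [0, -2, 0, 0, 0, 0, 1],
  [0, -3, 0, 0, 0, 0, 1],
  [0, -3.5, 0, 0, 0, 0, 1],
])

```text
clock: 19.48
tool_pos: [0.4844, -0.1252, 0.0586]
eef_rot: [0.996, -0.092, -0.002, 0.002]
contact_force: [-0.8, -6.7, 3.8]
opening: 0.154
finger_force: 40.0
```

Request:
move_arm([
  [0, -1, 0, 0, 0, 0, 1],
  [0, -2, 0, 0, 0, 0, 1],
  [0, -3, 0, 0, 0, 0, 1],
])

```text
clock: 19.85
tool_pos: [0.4849, -0.1223, 0.0587]
eef_rot: [0.996, -0.092, -0.002, 0.002]
contact_force: [-0.6, -6.5, 3.3]
opening: 0.158
finger_force: 40.0
```

```bash
python3 -c "
from h import *
show()"
```

```text
t 19.85 p [ 0.4849 -0.1223  0.0587] yaw -10.57 z [-0.0046 -0.0033 -1.    ] F [-0.6 -6.5  3.3] M [-1.63  0.26  0.01] open 0.158 ff 40.0
rail x,y mm -1.22 7.09
```

Request:
move_arm([
  [0, -1, 0, 0, 0, 0, 1],
  [0, -2, 0, 0, 0, 0, 1],
  [0, -3, 0, 0, 0, 0, 1],
  [0, -3.5, 0, 0, 0, 0, 1],
])

```text
clock: 20.35
tool_pos: [0.4855, -0.1188, 0.0587]
eef_rot: [0.996, -0.092, -0.002, 0.002]
contact_force: [-0.5, -6.0, 4.3]
opening: 0.154
finger_force: 40.0
```

Request:
move_arm([
  [0, -1, 0, 0, 0, 0, 1],
  [0, -2, 0, 0, 0, 0, 1],
  [0, -3, 0, 0, 0, 0, 1],
])

```text
clock: 20.72
tool_pos: [0.4861, -0.1156, 0.0587]
eef_rot: [0.996, -0.092, -0.002, 0.002]
contact_force: [-1.4, -5.5, 3.8]
opening: 0.155
finger_force: 40.0
```

Request:
move_arm([
  [0, -1, 0, 0, 0, 0, 1],
  [0, -2, 0, 0, 0, 0, 1],
  [0, -3, 0, 0, 0, 0, 1],
  [0, -3.5, 0, 0, 0, 0, 1],
])

```text
clock: 21.22
tool_pos: [0.487, -0.1116, 0.0589]
eef_rot: [0.996, -0.092, -0.002, 0.001]
contact_force: [-1.2, -4.3, 6.8]
opening: 0.151
finger_force: 40.0
```

Request:
move_arm([
  [0, -1, 0, 0, 0, 0, 1],
  [0, -2, 0, 0, 0, 0, 1],
  [0, -3, 0, 0, 0, 0, 1],
])

```text
clock: 21.6
tool_pos: [0.4874, -0.1092, 0.0587]
eef_rot: [0.996, -0.092, -0.002, 0.002]
contact_force: [-1.5, -5.7, 4.0]
opening: 0.161
finger_force: 40.0
```

```bash
python3 -c "
from h import *
show()"
```

```text
t 21.6 p [ 0.4874 -0.1092  0.0587] yaw -10.54 z [-0.0044 -0.0029 -1.    ] F [-1.5 -5.7  4. ] M [-1.63  0.23  0.02] open 0.161 ff 40.0
rail x,y mm -1.11 20.46
```

A notch shows at y = -0.1116 (z rose to 0.0589 and the force released), and then the head passed it. I go back with a little more upward bias.

Request:
move_arm([
  [0, 1, -0.2, 0, 0, 0, 1],
  [0, 2, -0.2, 0, 0, 0, 1],
  [0, 3, -0.2, 0, 0, 0, 1],
  [0, 3.5, -0.2, 0, 0, 0, 1],
])

```text
clock: 22.1
tool_pos: [0.4875, -0.1094, 0.0587]
eef_rot: [0.996, -0.09, -0.002, -0.0]
contact_force: [-4.4, -1.9, 3.6]
opening: 0.156
finger_force: 40.0
```

Request:
move_arm([
  [0, 0.7, 0, 0, 0, 0, 1],
  [0, 1.4, 0, 0, 0, 0, 1],
  [0, 2, 0, 0, 0, 0, 1],
  [0, 2, 0, 0, 0, 0, 1],
])

```text
clock: 22.6
tool_pos: [0.4876, -0.1096, 0.0587]
eef_rot: [0.996, -0.089, -0.002, -0.001]
contact_force: [-5.8, 2.4, 3.3]
opening: 0.157
finger_force: 40.0
```

Request:
move_arm([
  [-0.2, 0.6, 0, 0, 0, 0, 1],
  [-0.4, 1.2, 0, 0, 0, 0, 1],
  [-0.5, 1.8, 0, 0, 0, 0, 1],
  [-0.5, 1.8, 0, 0, 0, 0, 1],
])

```text
clock: 23.1
tool_pos: [0.4876, -0.1099, 0.0587]
eef_rot: [0.996, -0.089, -0.001, -0.002]
contact_force: [-3.6, 5.8, 4.0]
opening: 0.152
finger_force: 40.0
```

```bash
python3 -c "
from h import *
show()"
```

```text
t 23.1 p [ 0.4876 -0.1099  0.0587] yaw -10.16 z [-0.0022  0.0045 -1.    ] F [-3.6  5.8  4. ] M [1.38 0.94 0.02] open 0.152 ff 40.0
rail x,y mm -0.78 19.78
```

Friction has now reversed, so the next small steps should move it back.

Request:
move_arm([
  [0, 0.5, 0, 0, 0, 0, 1],
  [0, 1, 0, 0, 0, 0, 1],
  [0, 1.2, 0, 0, 0, 0, 1],
])

```text
clock: 23.48
tool_pos: [0.488, -0.1107, 0.0588]
eef_rot: [0.996, -0.088, -0.001, -0.002]
contact_force: [-3.1, 5.4, 3.4]
opening: 0.152
finger_force: 40.0
```

Request:
move_arm([
  [-0.4, 0.5, 0, 0, 0, 0, 1],
  [-0.6, 1, 0, 0, 0, 0, 1],
  [-0.6, 1, 0, 0, 0, 0, 1],
])

```text
clock: 23.85
tool_pos: [0.488, -0.1111, 0.0588]
eef_rot: [0.996, -0.088, -0.0, -0.003]
contact_force: [-2.0, 6.4, 1.9]
opening: 0.156
finger_force: 40.0
```

Request:
move_arm([
  [-0.2, 0.4, 0, 0, 0, 0, 1],
  [-0.2, 0.8, 0, 0, 0, 0, 1],
  [-0.2, 0.8, 0, 0, 0, 0, 1],
])

```text
clock: 24.22
tool_pos: [0.4883, -0.1127, 0.0591]
eef_rot: [0.996, -0.088, 0.001, -0.002]
contact_force: [-0.5, 4.9, 6.5]
opening: 0.158
finger_force: 40.0
```

```bash
python3 -c "
from h import *
show()"
```

```text
t 24.23 p [ 0.4883 -0.1127  0.0591] yaw -10.12 z [ 0.0018  0.0041 -1.    ] F [-0.5  4.9  6.5] M [ 1.17  0.5  -0.02] open 0.158 ff 40.0
rail x,y mm 0.42 17.19
```

It popped: z rose to 0.0591 and the vertical force came back to the free-spring value of 6.5. I rise straight up into the notch here.

Request:
move_arm([
  [-0.5, 0, -1, 0, 0, 0, 1],
  [-0.5, 0, -2, 0, 0, 0, 1],
  [-0.5, 0, -3, 0, 0, 0, 1],
  [-0.5, 0, -3, 0, 0, 0, 1],
])

```text
clock: 24.72
tool_pos: [0.4885, -0.1136, 0.0624]
eef_rot: [0.996, -0.089, 0.002, -0.002]
contact_force: [-1.8, 4.5, 6.1]
opening: 0.161
finger_force: 40.0
```

```bash
python3 -c "
from h import *
show()"
```

```text
t 24.73 p [ 0.4885 -0.1136  0.0624] yaw -10.18 z [ 0.0036  0.0027 -1.    ] F [-1.8  4.5  6.1] M [1.02 0.31 0.04] open 0.161 ff 40.0
rail x,y mm 0.78 16.27
```

Request:
move_arm([
  [-0.7, -0.8, -0.7, 0, 0, 0, 1],
  [-1.2, -1.2, -1.4, 0, 0, 0, 1],
  [-1.2, -1.2, -2, 0, 0, 0, 1],
  [-1.2, -1.2, -2, 0, 0, 0, 1],
])

```text
clock: 25.22
tool_pos: [0.4881, -0.1137, 0.0645]
eef_rot: [0.996, -0.089, 0.003, -0.001]
contact_force: [2.4, 3.0, 4.9]
opening: 0.154
finger_force: 40.0
```

```bash
python3 -c "
from h import *
show()"
```

```text
t 25.23 p [ 0.4881 -0.1137  0.0645] yaw -10.27 z [ 5.1e-03  8.0e-04 -1.0e+00] F [2.4 3.  4.9] M [ 0.77 -0.52  0.08] open 0.154 ff 40.0
rail x,y mm 0.45 16.13
```

The head is at the notch top, with the origin at about 21 mm. I ease off the side load and release.

Request:
move_arm([
  [0.5, -0.9, -0.3, 0, 0, 0, 1],
  [0.5, -0.9, -0.3, 0, 0, 0, 1],
], newtons=10)

```text
clock: 25.48
tool_pos: [0.4876, -0.114, 0.0645]
eef_rot: [0.996, -0.09, 0.001, 0.0]
contact_force: [4.6, 1.6, 4.6]
opening: 0.158
finger_force: 10.0
```

Request:
move_arm([
  [0, 0, 0, 0, 0, 0, 0.75],
  [0, 0, 0, 0, 0, 0, 0.6],
  [0, 0, 0, 0, 0, 0, 0.5],
  [0, 0, 0, 0, 0, 0, 0.3],
  [0, 0, 0, 0, 0, 0, 0.3],
])

```text
clock: 26.1
tool_pos: [0.4859, -0.1141, 0.0643]
eef_rot: [0.996, -0.09, -0.0, 0.0]
contact_force: [0.5, -0.0, -0.1]
opening: 0.68
finger_force: 0.0
```

```bash
python3 -c "
from h import *
show(); s=snap('side'); save(s,'g.png',(170,110,290,230),5)"
```

```text
t 26.1 p [ 0.4859 -0.1141  0.0643] yaw -10.37 z [-3.e-04 -0.e+00 -1.e+00] F [ 0.5 -0.  -0.1] M [0.03 0.04 0.04] open 0.68 ff 0.0
rail x,y mm -1.66 15.34
```

View pics/g.png

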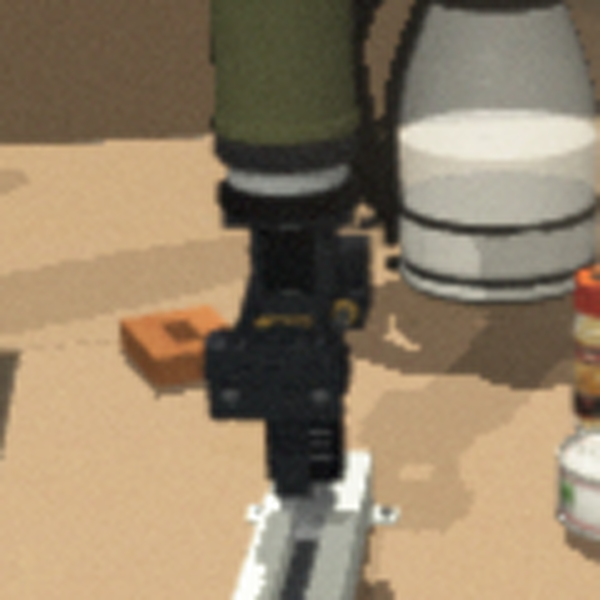

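The gripper is released at about (310,450) in the crop and its force is near zero. I open fully, retreat upward and check.

Request:
move_arm([
  [0, 0, -5, 0, 0, 0, 0],
  [0, 0, -20, 0, 0, 0, 0],
  [0, 0, -50, 0, 0, 0, 0],
  [0, 0, -90, 0, 0, 0, 0],
  [0, 0, -130, 0, 0, 0, 0],
])

```text
clock: 26.78
tool_pos: [0.4859, -0.1141, 0.1965]
eef_rot: [0.996, -0.09, 0.0, 0.0]
contact_force: [0.5, -0.0, -0.2]
opening: 1.002
finger_force: 0.0
```

Request:
move_arm([
  [-35, 35, -15, 0, 0, 0, 0],
  [-60, 75, -30, 0, 0, 0, 0],
  [-60, 120, -40, 0, 0, 0, 0],
  [-60, 120, -40, 0, 0, 0, 0],
])

```text
clock: 27.28
tool_pos: [0.4046, -0.2253, 0.2363]
eef_rot: [0.996, -0.094, 0.002, 0.002]
contact_force: [0.5, 0.6, -1.1]
opening: 1.002
finger_force: 0.0
```

```bash
python3 - <<'E'
from h import *
show()
t=np.radians(RY)
s=snap('side'); save(s,'i.png',(190,130,310,250),5)
for n in('side','top'):
    s=snap(n);W=s['W'];d=W[...,:2]-RC
    x=1000*(d[...,0]*np.sin(t)-d[...,1]*np.cos(t));y=1000*(d[...,0]*np.cos(t)+d[...,1]*np.sin(t));z=1000*W[...,2]
    m=(abs(x)<40)&(abs(y-16)<40)&(z>60)&(z<125)
    if m.sum()<20: print(n,m.sum()); continue
    tp=m&(z>z[m].max()-8)
    print(n,m.sum(),'ztop',np.percentile(z[m],[50,90,97,100]).round(1),'top z med',np.median(z[tp]))
    c,sz,a=cv2.minAreaRect(np.stack([x[m],y[m]],-1).astype(np.float32)); print(np.round(c,1),np.round(sz,1),round(a,1))
E
```

```text
t 27.27 p [ 0.4046 -0.2253  0.2363] yaw -10.79 z [ 0.003  -0.0034 -1.    ] F [ 0.5  0.6 -1.1] M [0.09 0.01 0.01] open 1.002 ff 0.0
rail x,y mm -61.6 -108.7
side 294 ztop [ 88.1 109.7 112.1 112.7] top z med 109.6695815857594
[0.2 9.7] [43.5 12. ] 1.0
top 107 ztop [111.6 113.4 114.8 116.1] top z med 111.8897016663274
[ 0.2 16.6] [43.7 14.4] 0.8
```

View pics/i.png

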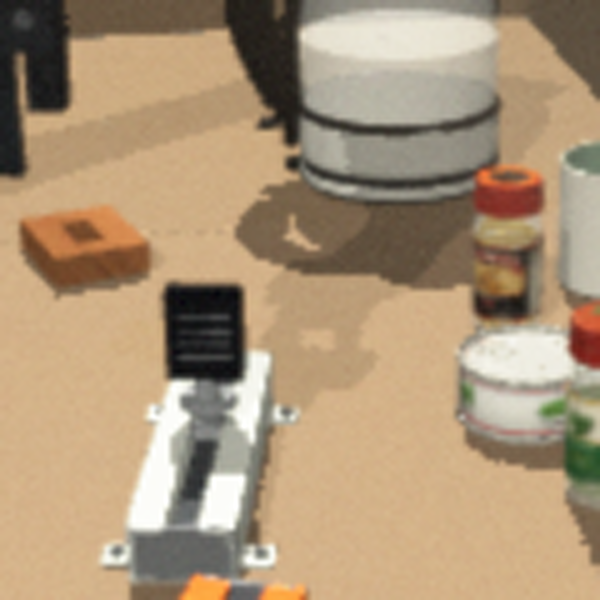

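The post stands upright and square across the slot at (205,335). Its top is at about 112 mm, so its origin is at about 21 mm and it is locked. The centre is 0.2 mm off the middle line.

```bash
python3 -c "
from h import *
print(finish_job())"
```

```text
the job is handed in; nothing more can be done
None
```

The post is locked upright in the rail's notches, about 16 mm along the slot from the rail's middle and square across it; I released it and handed the job in at about 27 s, but the hand-in returned no verdict.

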